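Load the light-curing station

ROBOT

A 6-joint arm with a two-finger parallel gripper is mounted at the origin on the work surface. World frame = base frame: x ahead of the robot, y to its left, z up, the work surface at z = 0. Lengths are in mm, angles in rad, forces in N, time in s.
With the tool pointing down it reaches from about 350 to 975 mm from the base axis. Payload 7.1 kg.
Tool frame: the origin (TCP) lies at the very end of the fingers, on their centre line; the grasp point (between the pads) lies 19 mm behind it (ctrl.grip_depth is the distance from the TCP to the grasp point, in mm); x points along the fingers, z is the direction in which the jaws open and shut, and the axes are right-handed (so a half turn about x gives the same grasp; the last joint's range is limited). The gripper opens to 88 mm and grips with 3 to 60 N. Pads are 20 mm wide; open, the fingers measure 115 mm over their backs; the gripper's body (75 mm by 178 mm) begins 61 mm behind the grasp point.
Start: joints at [-1.164, 0.423, 1.63, -0, 1.089, -0.019], TCP at [258.171, -569.168, 222.675] pointing down, gripper open.
Joint ranges: [-3, 3], [-0.9, 2.11], [0.09, 2.58], [-1.31, 4.45], [0.11, 2.69], [-2.54, 2.54]. Speed limits (rad/s): [2.39, 2.39, 3.01, 3.14, 3.14, 3.14].

INTERFACE

Orientations are given as a rotation vector (axis times angle).
In Python, from workcell import ctrl gives the robot as it stands. The module is installed in compiled form; this text tells all that it offers.
- The arm moves only by the tool send_rows, never from a script. Its argument "rows" is a list of rows, each a list of 4 numbers: the shift along the tool's x, y, z in mm, then the turn about the tool's x in rad. In form: [[x, y, z, turn], ...]. A call has 1 to 10 rows; each row shifts and turns the pose as measured when the row begins, along the tool's axes as they then stand; what a row does not reach is not made up. A row lasts 1/12 s, in which the tool goes at most 41.7 mm and 7.16 degrees, less where a joint would pass 70% of its speed; a pose out of reach is approached as far as the arm can. A call with a gripper value outside its range is refused whole. "fingers" is the opening, from 0 (shut) to 1 (fully open), set as the call begins (left out, the last holds). The fingers move at their own pace and stop on an object; the grip force is fixed at half the most. Time passes only in rows, so rows that do not move let the fingers close. It gives the time, the measured TCP pose, the force and the opening at its end, in the units of the state.
- ctrl.get_obs(): the state, without advancing time (a new reading comes with each control period).
- ctrl.get_image(name): name is "scene" or "side" or "wrist"; returns a dict with "img" (384x512x3 uint8, red, green, blue), "depth" (384x512 float32, mm along the optical axis (not along the pixel's ray), 0 where there is no reading), "mtx" (3x3 intrinsics, pixels), "world_from_camera" (4x4, takes a point from camera to world coordinates). Camera axes: x right, y down, z forward; pixel columns grow to the right and rows downward; lengths in mm; the calibration is good to about 2 mm. A picture is of the moment at which its call begins.
- ctrl.close_job(): hands the job in, once; it reports no verdict.
The state is a dict: "t": time; "qpos": joint angles; "qvel": joint speeds; "joint_torque": joint torques, N m; "ee_pos": TCP position; "orientation": TCP orientation; "ft_force": force on the tool from outside, world axes, zero at the start; "moment": the same for the moment, N m; "width": finger opening in mm.
Only numpy, scipy, OpenCV 4.12 (cv2) and the standard library are available. Lean on these libraries where they do the work, as an engineer would, in place of code of your own. Each camera call takes 0.05 s, during which the arm holds its last target.

TASK

Push the blue case pan across the grey deck and down the lane between the two yellow guide rails until it is up against the black end stop, touching neither rail with the pan or the robot. Then press the green start button on the curing unit fully down and let it go. Only push the pan: never lift or tip it, don't press the button before the pan is home, and leave the bottle, the glass and the plaster die where they stand.

Things in the scene. Friction and masses are not known exactly. Their poses are not given: they have to be found in the camera images.
- station: Fixed curing station. Origin at bench level; x points down the lane, y to the lane's left, z up. Grey deck 8 mm thick, x = -225 to +105 mm, 200 mm wide; open apron at x below -60 mm. Black end stop: face at x = +100 mm, 110 mm wide, top 28 mm above the bench. Behind it the white curing unit, x = 112 to 212 mm, 170 mm wide, 100 mm tall.
- rail_left: Yellow guide rail at the lane's left, fixed to the deck: 160 mm long, 8 mm thick, 16 mm high (top 24 mm above the bench). Origin at the centre of its underside, at station x = 20, y = +64 mm. The clear lane is 120 mm wide and runs from station x = -60 to +100 mm.
- rail_right: The same rail on the lane's right, at x = 20, y = -64 mm of the station.
- pan: Loose blue open-topped case pan holding a plaster dental model: 110 mm long (its x), 92 mm wide (its y), 50 mm high, walls 3 mm, 0.25 to 0.5 kg; 14 mm of room to each rail. Origin at the centre of its underside, on the deck 8 mm above the bench; z up. Its x points roughly down the lane; it starts askew and off line on the apron, short of the rails.
- dock (a point): Point on the deck where the centre of the pan's underside lies when the pan touches the end stop: station x = 45 mm, y = 0, 8 mm above the bench.
- start_top (a point): Centre of the top of the green start button (32 mm across), on top of the curing unit at station x = 162, y = -35 mm. Pressed straight down.
- start (a joint): Travel of the start button, m: 0 out, 0.006 fully down. A spring brings it back; fully down takes about 5 N.
- liquid: Loose small bottle, 38 mm across, 75 mm tall, standing on the bench to the right of the lane; origin at the centre of its underside. Leave it alone.
- dappen: Loose small amber glass, 48 mm across, 35 mm tall, on the bench to the right of the lane; origin at the centre of its underside. Leave it alone.
- die: Loose pink plaster die, 50 x 45 mm, 38 mm tall, on the bench to the left of the lane; origin at the centre of its underside. Leave it alone.
There are look-alikes about, which are no part of the job. Several things have the shape of the pan; the one meant has the colours described above.

How it is judged:
By the outcome, as a careful person would: the job done as asked, in the order asked, and still so for the second after the job is handed in, with the robot touching nothing.
It also fails if it takes over 54 s, if anything falls off the work surface, if the arm or the gripper's body presses on something with over 40 N, if the wrist force passes 120 N, or if a joint passes its speed limit or range.

## Working session

There is one attempt and no reset: what is moved stays moved. The work goes in short steps, Python scripts to look and compute and a tool call to move; the robot and the scene stay as the last step left them, time stands still between calls to the robot, and variables do not carry over. Pictures are saved under pics/ and viewed, and the job is handed in when it is done.

Besides the shell and the picture viewer there is one more tool, called after "Request:" as name([rows], argument=value, ...), one row to a line, values as JSON. send_rows: Moves the arm, as the interface text tells. Its arguments: {"type":"object","properties":{"rows":{"type":"array"},"fingers":{"type":"number"}},"required":["rows"]}

```bash
mkdir -p pics; ls
cat > h.py <<'E'
from workcell import ctrl
import numpy as np, cv2
def shot(name,fn):
    d=ctrl.get_image(name); cv2.imwrite('pics/%s.png'%fn,d['img'][:,:,::-1]); np.savez('pics/%s.npz'%fn,**d); return d
E
python3 - <<'E'
from h import *
o=ctrl.get_obs(); print({k:np.round(v,3) for k,v in o.items()})
for n in ('scene','side','wrist'):
    d=shot(n,n+'0'); print(n,np.round(d['mtx'],1).tolist(),np.round(d['world_from_camera'],3).tolist())
E
```

```text
pics
{'t': np.float64(0.0), 'qpos': array([-1.164,  0.424,  1.631, -0.   ,  1.089, -0.019]), 'qvel': array([-0.001, -0.001, -0.002, -0.   , -0.001,  0.   ]), 'joint_torque': array([ 1.0000e-03, -5.4462e+01, -2.7366e+01,  6.4000e-02,  2.3000e-02,
       -0.0000e+00]), 'ee_pos': array([ 257.95 , -568.668,  221.908]), 'orientation': array([ 0.891,  1.382, -0.89 ]), 'ft_force': array([ 0.267, -0.736,  0.117]), 'moment': array([-0.004,  0.067, -0.001]), 'width': np.float64(87.853)}
scene [[388.5, 0.0, 256.4], [0.0, 388.5, 195.8], [0.0, 0.0, 1.0]] [[-0.089, 0.77, -0.632, 1084.316], [0.996, 0.065, -0.061, 9.503], [-0.006, -0.635, -0.773, 753.765], [0.0, 0.0, 0.0, 1.0]]
side [[398.3, 0.0, 261.3], [0.0, 398.3, 191.2], [0.0, 0.0, 1.0]] [[-0.839, -0.349, 0.417, 233.084], [-0.544, 0.542, -0.641, 461.35], [-0.002, -0.765, -0.645, 577.245], [0.0, 0.0, 0.0, 1.0]]
wrist [[346.3, 0.0, 252.7], [0.0, 346.3, 198.3], [0.0, 0.0, 1.0]] [[0.413, -0.883, -0.224, 318.41], [-0.911, -0.401, -0.1, -541.019], [-0.002, 0.245, -0.97, 385.234], [0.0, 0.0, 0.0, 1.0]]
```

View pics/scene0.png

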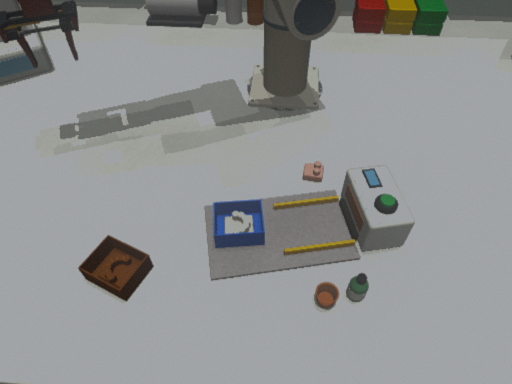

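View pics/side0.png

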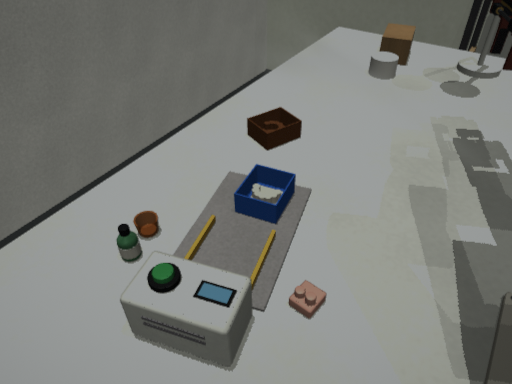

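View pics/wrist0.png

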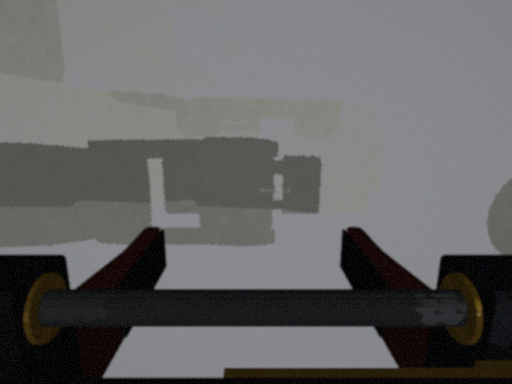

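The scene view shows the blue pan at (239,223), the brown look-alike at (117,267), the rails at (306,202) and (320,247), and the green button at (386,204). The side view shows the blue pan at (266,193), the brown one at (274,128) and the button at (164,276). The blue pan on the deck is the target, and I'll measure it now.

```bash
cat >> h.py <<'E'
def cloud(d):
    K=d['mtx'];T=d['world_from_camera'];Z=d['depth'].astype(float)
    v,u=np.mgrid[0:384,0:512]
    P=np.stack([(u-K[0,2])*Z/K[0,0],(v-K[1,2])*Z/K[1,1],Z],-1)
    W=P@T[:3,:3].T+T[:3,3]; W[Z==0]=np.nan; return W
def masks(d):
    h=cv2.cvtColor(d['img'],cv2.COLOR_RGB2HSV).astype(int);H,S,V=h[...,0],h[...,1],h[...,2]
    return dict(yellow=(abs(H-25)<7)&(S>150)&(V>100),blue=(abs(H-115)<14)&(S>120),green=(abs(H-63)<17)&(S>120)&(V>50))
E
python3 - <<'E'
from h import *
for n in ('scene','side'):
    d=dict(np.load(f'pics/{n}0.npz'));W=cloud(d);M=masks(d)
    for k,m in M.items():
        nn,l,st,c=cv2.connectedComponentsWithStats(m.astype(np.uint8))
        for i in range(1,nn):
            if st[i,4]<25: continue
            p=W[(l==i)]; p=p[~np.isnan(p[:,0])]
            print(n,k,st[i].tolist(),np.round(np.median(p,0),1),'z pct',np.round(np.percentile(p[:,2],[2,50,90,98]),1))
            if k=='yellow' or k=='blue':
                q=p[p[:,2]>np.percentile(p[:,2],60)-3]
                r=cv2.minAreaRect(q[:,:2].astype(np.float32)); print('   rect',np.round(r[0],1),np.round(r[1],1),round(r[2],2))
                e=np.linalg.svd(q[:,:2]-q[:,:2].mean(0),full_matrices=False)[2][0]; print('   axis deg',np.degrees(np.arctan2(e[1],e[0])))
E
python3 - <<'E'
import cv2
a=cv2.imread('pics/scene0.png')[140:320,190:430]; b=cv2.imread('pics/side0.png')[150:350,100:340]
cv2.imwrite('pics/c1.png',cv2.resize(a,None,fx=3,fy=3,interpolation=2)); cv2.imwrite('pics/c2.png',cv2.resize(b,None,fx=3,fy=3,interpolation=2))
E
```

```text
scene yellow [387, 0, 30, 11, 292] [-401.1  408.2   93.8] z pct [89.4 93.8 95.8 97.1]
   rect [-406.1  407.6] [81.8 97.5] 0.82
   axis deg 96.61981690750052
scene yellow [274, 196, 64, 11, 167] [493.5  72.1  23.2] z pct [19.4 23.2 25.1 26.1]
   rect [492.2  71.1] [  8.5 155.3] 14.35
   axis deg -76.09990066765855
scene yellow [285, 239, 70, 14, 236] [615.9 103.7  23.3] z pct [18.7 23.3 25.  26.1]
   rect [615.4 103.3] [  9.3 157.2] 14.69
   axis deg -75.84043310764184
scene blue [214, 200, 51, 43, 558] [568.9 -56.8  12.2] z pct [ 8.5 12.2 57.8 59.4]
   rect [577.6 -80.5] [ 93.5 107.8] 9.19
   axis deg -69.55489991656754
scene green [416, 0, 32, 27, 529] [-379.2  521.9   92. ] z pct [40.2 92.  95.3 96.5]
scene green [381, 195, 14, 10, 111] [554.5 232.5 121.5] z pct [119.6 121.5 122.6 123.3]
side yellow [185, 215, 30, 44, 165] [617.4  88.4  23. ] z pct [21.1 23.  24.2 24.9]
   rect [618.4  83.5] [  8.2 117.3] 14.04
   axis deg 103.94319516151195
side yellow [251, 230, 24, 54, 212] [492.1  63.6  23.2] z pct [21.3 23.2 24.2 24.9]
   rect [492.9  59. ] [  7.8 129.9] 14.04
   axis deg 104.09873165688684
side blue [234, 165, 61, 58, 2038] [577.1 -72.2  36.6] z pct [ 9.6 36.6 56.  57.8]
   rect [575.8 -80.7] [ 93.2 113.5] 9.39
   axis deg 104.09200171174237
side green [152, 263, 22, 20, 314] [550.1 235.5 120.8] z pct [114.9 120.8 122.1 122.8]
```

View pics/c1.png

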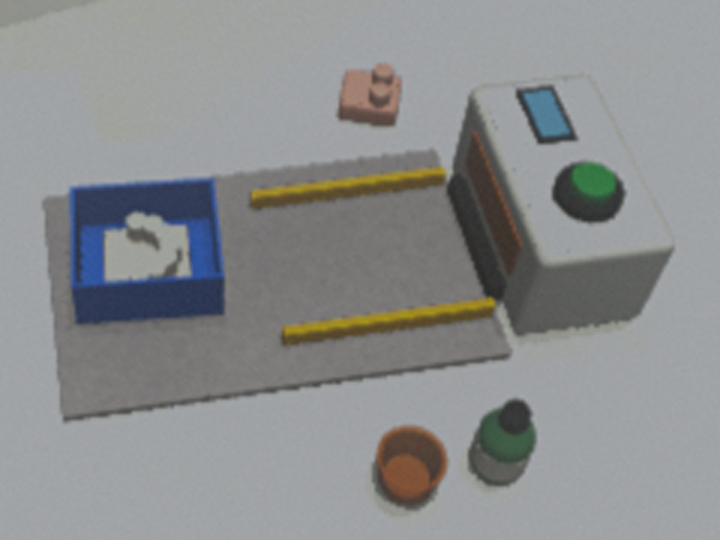

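View pics/c2.png

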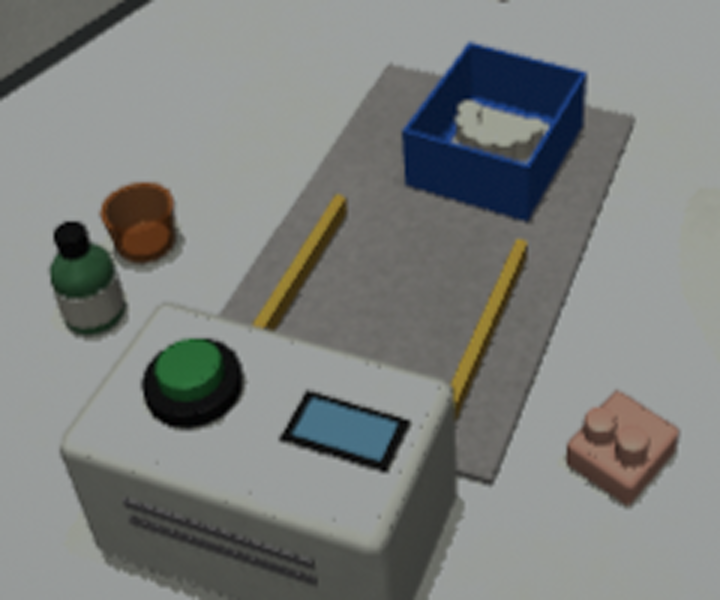

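```bash
cat > fit.py <<'E'
from h import *
from scipy.optimize import least_squares
R=[];B=[]
for n in ('scene','side'):
    d=dict(np.load(f'pics/{n}0.npz'));W=cloud(d);M=masks(d)
    p=W[M['yellow']]; p=p[(p[:,0]>400)&(p[:,2]>20)&(p[:,2]<28)]; R.append(p[:,:2])
    g=W[M['green']]; g=g[(g[:,2]>118)&(g[:,0]>400)]; B.append((g[:,:2].max(0)+g[:,:2].min(0))/2); print(n,'button',np.round(B[-1],1),np.round(np.median(g[:,2]),1))
def st(v,p):
    c,s=np.cos(v[2]),np.sin(v[2]); q=p-v[:2]; return np.stack([q@[c,s],q@[-s,c]],-1)
def res(v,rs=R):
    o=[]
    for p in rs: o.append((abs(st(v,p)[:,1])-64)/np.sqrt(len(p)))
    for b in B: o.append((st(v,b)-[162,-35])*.3)
    return np.concatenate(o)
v=least_squares(res,[558,68,np.radians(104)],loss='soft_l1').x
print('station',np.round(v[:2],1),np.degrees(v[2]))
for p in R:
    q=st(v,p); print('rail x',np.percentile(q[:,0],[1,99]),'y',np.median(q[q[:,1]>0,1]),np.median(q[q[:,1]<0,1]))
for b in B: print('btn',st(v,b))
np.save('station.npy',v)
E
python3 fit.py
cat >> h.py <<'E'
import os
from scipy.spatial.transform import Rotation as Ro
V=np.load('station.npy') if os.path.exists('station.npy') else None
def toS(p):
    c,s=np.cos(V[2]),np.sin(V[2]); q=np.asarray(p)[...,:2]-V[:2]; return np.stack([q@[c,s],q@[-s,c]],-1)
def toW(p):
    c,s=np.cos(V[2]),np.sin(V[2]); p=np.asarray(p,float); return np.array([c*p[0]-s*p[1],s*p[0]+c*p[1]])+V[:2]
def pan(fn):
    for n in ('scene','side'):
        d=shot(n,n+fn);W=cloud(d);m=masks(d)['blue']; p=W[m]; p=p[(p[:,2]>50)&(p[:,2]<64)&(p[:,0]>420)&(p[:,0]<720)]
        q=toS(p).astype(np.float32); q=q[(abs(q[:,0])<240)&(abs(q[:,1])<110)]
        r=cv2.minAreaRect(q); a=r[2]; a=a-90 if a>45 else a
        print(n,'pan centre S',np.round(r[0],1),np.round(r[1],1),'yaw',round(a,2),'n',len(q),'xy range',q.min(0),q.max(0))
def where():
    o=ctrl.get_obs(); Rm=Ro.from_rotvec(o['orientation']).as_matrix()
    c,s=np.cos(V[2]),np.sin(V[2]); S=np.array([[c,s,0],[-s,c,0],[0,0,1]])
    print('t',round(float(o['t']),2),'S',np.round(toS(o['ee_pos']),1),'z',round(o['ee_pos'][2],1),'F(S)',np.round(S@o['ft_force'],1),'w',round(float(o['width']),1),'q',np.round(o['qpos'],2))
    print('tool axes in S (cols x,y,z)\n',np.round(S@Rm,3), 'zyaw',np.degrees(np.arctan2((S@Rm)[1,2],(S@Rm)[0,2])))
    return S@Rm,o
def go(sx,sy,z):
    A,o=where(); d=np.array([sx,sy,z])-np.r_[toS(o['ee_pos']),o['ee_pos'][2]]
    print('tool shift',np.round(A.T@d,1))
E
python3 - <<'E'
from h import *
pan('1'); go(-148,95,140)
E
```

```text
scene button [554.  232.7] 121.5
side button [551.5 233.9] 120.9
station [557.7  67.7] 103.84404299766219
rail x [-56.90414307  96.51288277] y 61.98458751795456 -65.21924667051486
rail x [-56.55295571  66.62935813] y 65.15548004660286 -62.73318415964149
btn [161.07670338 -35.8362778 ]
btn [162.92329662 -33.70879466]
scene pan centre S [-149.    15.5] [ 93.3 107.9] yaw -4.35 n 225 xy range [-206.05984   -34.197464] [-92.6917   64.29967]
side pan centre S [-148.4   17.9] [ 93.  113.2] yaw -4.61 n 474 xy range [-205.3911   -32.72461] [-88.515366  67.29291 ]
t 0.25 S [-546.4  443.3] z 222.3 F(S) [ 0.8  0.6 -0.3] w 87.7 q [-1.16  0.42  1.63  0.    1.09 -0.02]
tool axes in S (cols x,y,z)
 [[ 0.001  0.183 -0.983]
 [ 0.    -0.983 -0.183]
 [-1.     0.    -0.001]] zyaw -169.44830062090986
tool shift [  82.6  415.3 -327.9]
```

Request:
send_rows([
  [0,0,0,0.092],
  [0,0,0,0.092],
  [5,26,-30,0],
  [5,26,-30,0],
  [5,26,-30,0],
  [5,26,-30,0],
  [5,26,-30,0],
  [5,26,-30,0],
  [5,26,-30,0],
  [5,26,-30,0],
], fingers=0.6)

```text
t: 1.08
ee_pos: [407.7, -285.0, 180.6]
orientation: [1.042, 1.3, -1.048]
ft_force: [0.7, 0.3, 0.3]
width: 52.2
```

```bash
python3 -c "
from h import *
go(-149,95,100)"
```

```text
t 1.08 S [-306.5  230. ] z 180.6 F(S) [ 0.1 -0.7  0.3] w 52.2 q [-0.63  0.29  1.95 -0.    0.9   0.72]
tool axes in S (cols x,y,z)
 [[-0.006 -0.022 -1.   ]
 [-0.001 -1.     0.022]
 [-1.     0.001  0.006]] zyaw 178.74375278395422
tool shift [  79.7  131.5 -160.9]
```

Request:
send_rows([
  [16,24,-31,-0.011],
  [16,24,-31,-0.011],
  [16,24,-31,0],
  [16,24,-31,0],
  [12,24,-31,0],
  [0,10,-8,0],
])

```text
t: 1.58
ee_pos: [497.0, -93.5, 105.4]
orientation: [1.023, 1.304, -1.027]
ft_force: [-0.1, 0.2, 0.5]
width: 52.7
```

```bash
python3 -c "
from h import *
go(-149,92,34)
shot('side','s2')"
```

```text
t 1.58 S [-142.    97.5] z 105.4 F(S) [0.3 0.1 0.5] w 52.7 q [-0.21  0.43  1.97 -0.01  0.73  1.13]
tool axes in S (cols x,y,z)
 [[-0.01   0.003 -1.   ]
 [-0.005 -1.    -0.003]
 [-1.     0.005  0.01 ]] zyaw -179.81751269855312
tool shift [71.5  5.2  6.3]
```

View pics/s2.png

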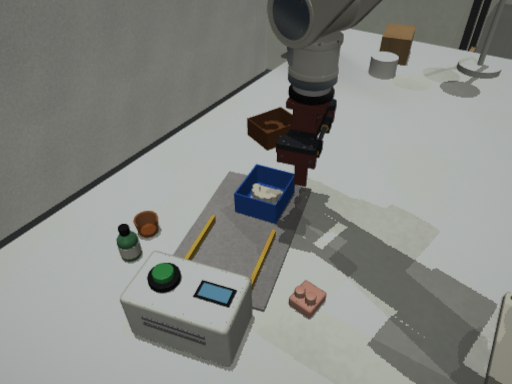

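The side view shows the fingers just left of the pan, at about (300,170), with the pan untouched. I'll go down now and approach until there is contact.

Request:
send_rows([
  [24,1,1,0],
  [24,1,2,0],
  [20,1,2,0],
  [3,0,0,0],
  [0,0,0,0],
])

```text
t: 2.05
ee_pos: [506.7, -97.3, 34.5]
orientation: [1.02, 1.301, -1.019]
ft_force: [-0.3, 0.7, 0.2]
width: 52.6
```

```bash
python3 -c "
from h import *
go(-149,56,34)
pan('3')"
```

```text
t 2.05 S [-148.   89.] z 34.5 F(S) [0.7 0.1 0.2] w 52.6 q [-0.21  0.56  1.98 -0.01  0.58  1.12]
tool axes in S (cols x,y,z)
 [[-0.013  0.01  -1.   ]
 [-0.011 -1.    -0.01 ]
 [-1.     0.011  0.013]] zyaw -179.41474197829916
tool shift [ 0.8 33.   1.3]
scene pan centre S [-148.8   15.8] [ 93.4 107.8] yaw -4.66 n 286 xy range [-206.046     -33.521984] [-91.96221  64.7995 ]
side pan centre S [-149.    17.7] [ 93.  113.3] yaw -4.4 n 347 xy range [-206.44577   -32.323994] [-89.474846  62.65208 ]
```

Request:
send_rows([
  [0,4,0,0.01],
  [0,4,0,0],
  [0,4,0,0],
  [0,4,0,0],
  [0,4,0,0],
  [0,3,0,0],
  [0,2,0,0],
  [0,2,0,0],
])

```text
t: 2.82
ee_pos: [537.1, -91.5, 40.7]
orientation: [1.03, 1.29, -1.025]
ft_force: [-2.2, -1.0, 0.2]
width: 52.5
```

```bash
python3 -c "
from h import *
go(-149,56,34)
pan('4')"
```

```text
t 2.82 S [-149.6   58.1] z 40.7 F(S) [-0.5  2.4  0.2] w 52.5 q [-0.19  0.58  1.92 -0.01  0.63  1.16]
tool axes in S (cols x,y,z)
 [[-0.016 -0.002 -1.   ]
 [-0.016 -1.     0.002]
 [-1.     0.016  0.016]] zyaw 179.86600656771776
tool shift [ 6.7  2.  -0.7]
scene pan centre S [-147.7   -0.4] [ 93.  109.5] yaw -0.45 n 299 xy range [-202.43175   -47.072155] [-92.95113   46.468613]
side pan centre S [-146.6    1.3] [ 92.8 112.5] yaw -0.13 n 300 xy range [-202.95457   -45.132042] [-90.33996   47.549866]
```

Request:
send_rows([
  [0,-10,0,0],
  [-5,-20,0,0],
  [-35,0,0,0],
  [-35,0,0,0],
  [0,0,30,-0.12],
  [0,0,30,-0.12],
  [0,0,30,-0.12],
  [0,0,0,-0.12],
  [0,0,0,-0.12],
  [0,0,0,-0.12],
])

```text
t: 3.75
ee_pos: [532.7, -186.5, 120.3]
orientation: [0.454, 1.496, -0.463]
ft_force: [0.1, 0.6, -0.5]
width: 52.7
```

Request:
send_rows([
  [0,0,0,-0.12],
  [0,0,0,-0.12],
  [0,0,0,-0.12],
  [0,0,0,-0.12],
  [0,0,0,-0.12],
  [0,0,0,-0.12],
  [0,0,0,-0.12],
  [0,0,0,0],
], fingers=0.55)

```text
t: 4.42
ee_pos: [526.5, -187.9, 119.4]
orientation: [-0.242, 1.538, 0.217]
ft_force: [-0.4, -0.8, 0.0]
width: 48.3
```

```bash
python3 -c "
from h import *
go(-245,0,100)
pan('5')"
```

```text
t 4.42 S [-240.7   91.4] z 119.4 F(S) [-0.7  0.6  0. ] w 48.3 q [-0.36  0.46  1.86 -0.01  0.79 -0.65]
tool axes in S (cols x,y,z)
 [[-0.018  0.998  0.052]
 [-0.019  0.052 -0.998]
 [-1.    -0.019  0.018]] zyaw -87.02189475713338
tool shift [21.2 -8.7 90.7]
scene pan centre S [-147.6   -0.4] [ 93.6 109.3] yaw -0.85 n 332 xy range [-202.41682   -46.964985] [-93.321594  46.910797]
side pan centre S [-146.8    1.3] [ 93.3 113.8] yaw -0.21 n 461 xy range [-203.6069    -45.356464] [-89.72966  47.94919]
```

Request:
send_rows([
  [0,0,0,0.05],
  [4,-2,30,0],
  [4,-2,30,0],
  [4,-2,28,0],
  [25,0,2,0],
  [25,0,0,0],
  [20,0,0,0],
  [0,0,0,0],
])

```text
t: 5.18
ee_pos: [621.7, -174.7, 38.1]
orientation: [-0.169, 1.539, 0.142]
ft_force: [-1.5, -0.2, 0.6]
width: 48.1
```

```bash
python3 -c "
from h import *
go(-220,0,36)
pan('6')"
```

```text
t 5.18 S [-250.6   -4.2] z 38.1 F(S) [0.2 1.5 0.6] w 48.1 q [-0.29  0.68  1.69 -0.01  0.74 -0.48]
tool axes in S (cols x,y,z)
 [[-0.02   0.999 -0.043]
 [-0.024 -0.043 -0.999]
 [-1.    -0.019  0.025]] zyaw -92.43875266887275
tool shift [ 1.4 30.5 -5.5]
scene pan centre S [-147.8   -0.7] [ 92.5 109. ] yaw -0.18 n 345 xy range [-202.35287   -47.103596] [-93.34232  45.52379]
side pan centre S [-146.2    1.6] [114.2  92.9] yaw 0.59 n 456 xy range [-203.1868   -45.05719] [-89.277596  48.244843]
```

View pics/side6.png

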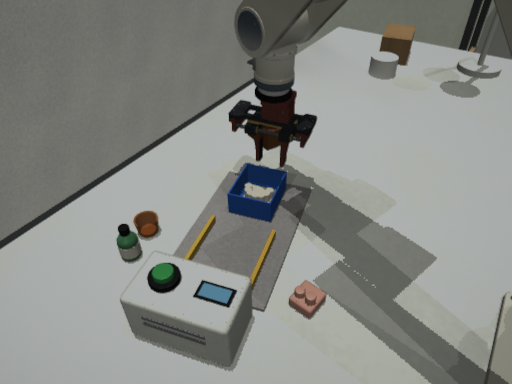

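The view shows both fingers behind the pan's rear wall, at about (258,150) and (283,155). I'll trim the yaw and approach.

Request:
send_rows([
  [0,6,-4,-0.04],
  [0,8,0,0],
  [1,6,0,0],
  [0,0,0,0],
])

```text
t: 5.62
ee_pos: [616.8, -156.9, 44.9]
orientation: [-0.199, 1.527, 0.166]
ft_force: [0.1, -0.9, 0.4]
width: 48.1
```

```bash
python3 -c "
from h import *
go(-214,0,36)"
```

```text
t 5.62 S [-232.2   -3.6] z 44.9 F(S) [-0.9  0.2  0.4] w 48.1 q [-0.26  0.66  1.72 -0.01  0.72 -0.49]
tool axes in S (cols x,y,z)
 [[-0.025  1.    -0.008]
 [-0.033 -0.009 -0.999]
 [-0.999 -0.025  0.033]] zyaw -90.44862696830207
tool shift [ 8.3 18.3 -4. ]
```

Request:
send_rows([
  [4,6,-2,-0.008],
  [4,6,-1,0],
  [4,6,0,0],
  [3,6,0,0],
  [2,8,0,0],
  [2,8,0,0],
  [2,8,0,0],
  [2,6,0,0],
])

```text
t: 6.28
ee_pos: [604.8, -103.0, 22.0]
orientation: [-0.207, 1.518, 0.166]
ft_force: [-0.1, -3.0, 2.1]
width: 48.3
```

```bash
python3 -c "
from h import *
go(-22,0,36)
pan('7')"
```

```text
t 6.28 S [-177.    -4.8] z 22.0 F(S) [-2.9  0.8  2.1] w 48.3 q [-0.18  0.67  1.78 -0.02  0.64 -0.41]
tool axes in S (cols x,y,z)
 [[-0.031  1.    -0.002]
 [-0.041 -0.003 -0.999]
 [-0.999 -0.031  0.041]] zyaw -90.11412888224808
tool shift [-19.  154.5  -4.6]
scene pan centre S [-97.2  -1.7] [93.2 84.2] yaw -0.02 n 235 xy range [-139.32503   -48.328316] [-55.102093  44.86966 ]
side pan centre S [-108.9    0. ] [117.   93.8] yaw 0.01 n 500 xy range [-167.4562    -46.871838] [-50.414154  46.942608]
```

Request:
send_rows([
  [0,-8,-2,0],
  [-8,0,-1,0],
  [-8,0,0,0],
  [0,0,0,0],
])

```text
t: 6.72
ee_pos: [600.5, -110.5, 37.7]
orientation: [-0.206, 1.524, 0.169]
ft_force: [1.5, 0.1, -0.9]
width: 48.2
```

```bash
python3 -c "
from h import *
go(-22,0,36)"
```

```text
t 6.72 S [-183.3    1.1] z 37.7 F(S) [-0.2 -1.5 -0.9] w 48.2 q [-0.2   0.64  1.78 -0.02  0.67 -0.42]
tool axes in S (cols x,y,z)
 [[-0.028  1.    -0.001]
 [-0.036 -0.002 -0.999]
 [-0.999 -0.028  0.036]] zyaw -90.05468958193545
tool shift [ -2.7 161.3   0.9]
```

Request:
send_rows([
  [0,6,0,0],
  [0,8,0,0],
  [0,8,0,0],
  [0,8,0,0],
  [0,8,0,0],
  [0,6,0,0],
])

```text
t: 7.22
ee_pos: [591.1, -66.4, 38.6]
orientation: [-0.205, 1.519, 0.165]
ft_force: [0.6, -3.1, 2.6]
width: 48.1
```

```bash
python3 -c "
from h import *
go(-22,0,36)
pan('8')"
```

```text
t 7.22 S [-138.2   -0.4] z 38.6 F(S) [-3.2  0.2  2.6] w 48.1 q [-0.12  0.62  1.82 -0.02  0.65 -0.34]
tool axes in S (cols x,y,z)
 [[-0.031  1.    -0.003]
 [-0.04  -0.005 -0.999]
 [-0.999 -0.031  0.041]] zyaw -90.19173049750125
tool shift [ -1.  116.2  -0.8]
scene pan centre S [-71.4  -3.5] [ 93.2 109.6] yaw -0.17 n 262 xy range [-126.33611   -50.050446] [-16.607986  43.093   ]
side pan centre S [-70.7  -0.7] [ 92.9 116.1] yaw -0.34 n 537 xy range [-128.87987   -46.974014] [-12.419689  45.84866 ]
```

View pics/scene8.png

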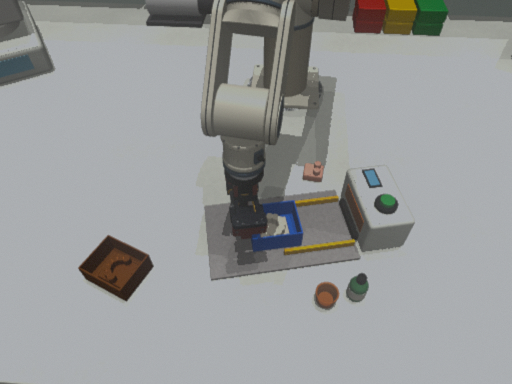

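The scene view shows the pan at (276,226), square to the lane and entering between the rails, about 2 mm right of centre. I'll push on with a slight bias to the left.

Request:
send_rows([
  [0,6,-0.5,-0.004],
  [0,8,-0.7,0],
  [0,8,-0.7,0],
  [0,8,-0.7,0],
  [0,8,-0.7,0],
  [0,6,-0.5,0],
])

```text
t: 7.82
ee_pos: [576.6, -21.4, 37.2]
orientation: [-0.209, 1.517, 0.168]
ft_force: [1.0, -3.8, 2.0]
width: 48.1
```

```bash
python3 -c "
from h import *
go(-22,0,36)
pan('9')"
```

```text
t 7.82 S [-91.    2.9] z 37.2 F(S) [-3.9 -0.1  2. ] w 48.1 q [-0.05  0.61  1.86 -0.03  0.62 -0.26]
tool axes in S (cols x,y,z)
 [[-0.031  1.     0.001]
 [-0.042 -0.    -0.999]
 [-0.999 -0.031  0.042]] zyaw -89.94370332058658
tool shift [-0.8 69.   3. ]
scene pan centre S [-24.4   0.4] [110.3  93.3] yaw 0.41 n 264 xy range [-79.20159 -46.5221 ] [30.881021 47.14879 ]
side pan centre S [-24.4   2.5] [ 92.9 117.5] yaw -0.2 n 596 xy range [-83.21513  -44.144882] [34.377666 48.743435]
```

Request:
send_rows([
  [0,6,0.3,0],
  [0,8,0.2,0],
  [0,8,0.2,0],
  [0,8,0.2,0],
  [0,8,0.2,0],
  [0,6,0.2,0],
])

```text
t: 8.42
ee_pos: [566.1, 24.8, 35.6]
orientation: [-0.209, 1.518, 0.168]
ft_force: [1.3, -4.3, 2.9]
width: 48.3
```

```bash
python3 -c "
from h import *
go(-22,0,36)
pan('10')"
```

```text
t 8.42 S [-43.7   2.1] z 35.6 F(S) [-4.4 -0.2  2.9] w 48.3 q [ 0.03  0.6   1.89 -0.04  0.61 -0.18]
tool axes in S (cols x,y,z)
 [[-0.031  1.     0.001]
 [-0.041 -0.001 -0.999]
 [-0.999 -0.031  0.041]] zyaw -89.95761520069574
tool shift [-1.  21.7  2.1]
scene pan centre S [23.1 -0.6] [ 93.2 108.9] yaw -0.28 n 263 xy range [-31.525206 -47.454243] [77.538605 45.851624]
side pan centre S [23.   0.9] [117.   93.5] yaw 0.69 n 640 xy range [-35.946693 -46.13703 ] [81.008606 47.706818]
```

Request:
send_rows([
  [0,4,0,0],
  [0,4,0,0],
  [0,4,0,0],
  [0,3,0,0],
  [0,2,0,0],
])

```text
t: 8.93
ee_pos: [561.7, 42.6, 34.9]
orientation: [-0.21, 1.518, 0.169]
ft_force: [-0.1, -3.0, 2.0]
width: 48.2
```

```bash
python3 -c "
from h import *
go(-22,0,36)"
```

```text
t 8.93 S [-25.4   2.1] z 34.9 F(S) [-2.9  0.8  2. ] w 48.2 q [ 0.07  0.6   1.89 -0.04  0.6  -0.14]
tool axes in S (cols x,y,z)
 [[-0.031  1.     0.001]
 [-0.04   0.    -0.999]
 [-0.999 -0.031  0.04 ]] zyaw -89.91793011599114
tool shift [-1.1  3.3  2.2]
```

Request:
send_rows([
  [0,2,0,0],
  [0,2,0,0],
  [0,2,0,0],
])

```text
t: 9.18
ee_pos: [561.0, 46.4, 35.2]
orientation: [-0.214, 1.517, 0.167]
ft_force: [2.5, -26.3, 6.8]
width: 48.4
```

```bash
python3 -c "
from h import *
go(-22,0,36)
pan('11')"
```

```text
t 9.18 S [-21.5   1.9] z 35.2 F(S) [-26.1   3.9   6.8] w 48.4 q [ 0.08  0.6   1.89 -0.05  0.6  -0.13]
tool axes in S (cols x,y,z)
 [[-0.035  0.999  0.004]
 [-0.041  0.002 -0.999]
 [-0.999 -0.035  0.041]] zyaw -89.79465251746778
tool shift [-0.7 -0.6  1.9]
scene pan centre S [45.3 -1.4] [110.   93.5] yaw 0.5 n 255 xy range [ -9.333207 -48.16982 ] [100.526695  45.85109 ]
side pan centre S [34.1  0.6] [ 93.2 101. ] yaw -0.06 n 447 xy range [-16.383154 -45.983723] [84.58809  47.253468]
```

View pics/scene11.png

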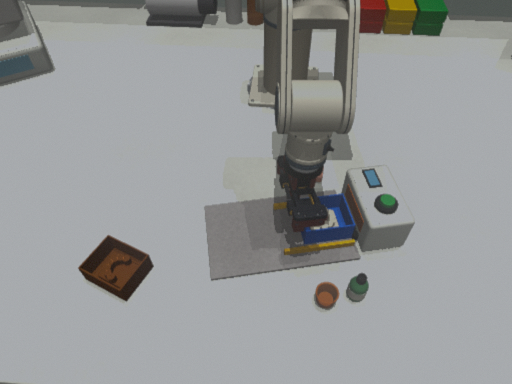

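The pan reads x = 45 and the force rose from 3 to 26 N, so it is against the stop. Next I back off, rise and shut the fingers.

Request:
send_rows([
  [0,-6,0,0],
  [0,-14,0,0],
  [-5,-10,0,0],
  [-35,0,0,0],
  [-35,0,0,0],
  [-35,0,0,0],
  [-35,0,0,0],
  [0,0,0,0],
], fingers=0.55)

```text
t: 9.95
ee_pos: [557.2, 18.9, 183.2]
orientation: [-0.208, 1.532, 0.168]
ft_force: [0.7, -0.2, 0.7]
width: 48.2
```

```bash
python3 -c "
from h import *
go(162,-35,165)
pan('12')"
```

```text
t 9.95 S [-47.3  12.2] z 183.2 F(S) [-0.4 -0.6  0.7] w 48.2 q [ 0.02  0.36  1.83 -0.03  0.91 -0.2 ]
tool axes in S (cols x,y,z)
 [[-0.029  1.    -0.001]
 [-0.028 -0.002 -1.   ]
 [-0.999 -0.029  0.028]] zyaw -90.06148373954709
tool shift [ 13.4 209.8  46.4]
scene pan centre S [44.9 -0.6] [110.2  94. ] yaw 0.09 n 333 xy range [-10.180277 -47.686234] [99.998726 46.476646]
side pan centre S [36.7  0.3] [95.9 93.5] yaw 0.01 n 443 xy range [-11.282287 -46.461697] [84.61844  47.028004]
```

Request:
send_rows([
  [0,34,8,0],
  [0,34,8,0],
  [0,34,8,0],
  [0,34,8,0],
  [0,34,8,0],
  [0,30,6,0],
  [0,0,0,0],
], fingers=0)

```text
t: 10.63
ee_pos: [545.7, 228.5, 162.7]
orientation: [-0.203, 1.555, 0.162]
ft_force: [0.1, 1.0, -0.1]
width: 5.2
```

```bash
python3 -c "
from h import *
go(162,-35,140)
shot('side','s13');shot('scene','c13')"
```

```text
t 10.63 S [159.1 -26.8] z 162.7 F(S) [ 0.9 -0.3 -0.1] w 5.2 q [ 0.39  0.45  1.75 -0.03  0.94  0.18]
tool axes in S (cols x,y,z)
 [[-0.027  1.    -0.009]
 [-0.004 -0.009 -1.   ]
 [-1.    -0.027  0.005]] zyaw -90.53214398387011
tool shift [22.6  3.6  8.1]
```

View pics/s13.png

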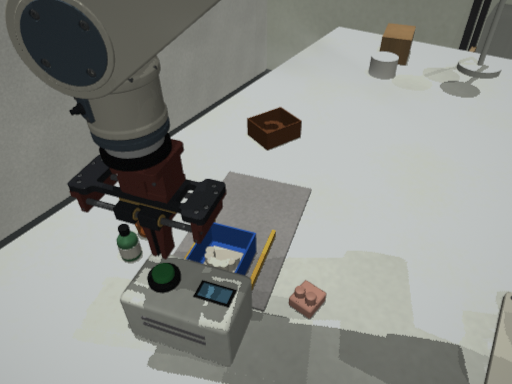

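The view shows the shut fingers at (160,248), just above the button at (164,276), with the bottle at (128,243) clear of them. I'll centre on the button and come down.

Request:
send_rows([
  [6,3,4,0],
  [8,1,4,0],
  [4,0,0,0],
  [0,0,0,0],
])

```text
t: 11.07
ee_pos: [551.7, 225.9, 139.9]
orientation: [-0.203, 1.562, 0.155]
ft_force: [-0.1, 0.2, 0.5]
width: 0.1
```

```bash
python3 -c "
from h import *
go(162,-35,115)"
```

```text
t 11.07 S [155. -32.] z 139.9 F(S) [0.2 0.  0.5] w 0.1 q [ 0.38  0.49  1.75 -0.04  0.91  0.18]
tool axes in S (cols x,y,z)
 [[-0.03   0.999 -0.014]
 [ 0.003 -0.014 -1.   ]
 [-1.    -0.03  -0.002]] zyaw -90.77897010012495
tool shift [24.7  7.8  3. ]
```

Request:
send_rows([
  [2,5,2,0],
  [4,3,1,0],
  [3,1,0,0],
  [2,0,0,0],
])

```text
t: 11.4
ee_pos: [553.3, 233.4, 127.3]
orientation: [-0.2, 1.563, 0.152]
ft_force: [-0.4, 0.1, -0.2]
width: 0.4
```

```bash
python3 -c "
from h import *
go(162,-35,115)"
```

```text
t 11.4 S [161.9 -35.4] z 127.3 F(S) [ 0.2  0.3 -0.2] w 0.4 q [ 0.39  0.51  1.74 -0.04  0.9   0.19]
tool axes in S (cols x,y,z)
 [[-0.03   0.999 -0.018]
 [ 0.003 -0.017 -1.   ]
 [-1.    -0.03  -0.003]] zyaw -91.00302947701707
tool shift [12.3  0.4 -0.3]
```

Request:
send_rows([
  [3,0.2,0,0],
  [3,0.2,0,0],
  [3,0,0,0],
  [3,0,0,0],
])

```text
t: 11.73
ee_pos: [553.6, 233.7, 115.8]
orientation: [-0.2, 1.562, 0.153]
ft_force: [-10.1, -2.1, 35.4]
width: 0.4
```

```bash
python3 -c "
from h import *
go(162,-35,115)"
```

```text
t 11.73 S [162.2 -35.7] z 115.8 F(S) [ 0.4 10.4 35.4] w 0.4 q [ 0.39  0.53  1.75 -0.04  0.87  0.19]
tool axes in S (cols x,y,z)
 [[-0.03   0.999 -0.017]
 [ 0.002 -0.017 -1.   ]
 [-1.    -0.03  -0.002]] zyaw -90.98454755489624
tool shift [ 0.8 -0.2 -0.7]
```

The reading is 35 N at z 115.8, about 6 mm below the top, against the 5 N that fully down needs. The button is bottomed, so I release it and retreat.

Request:
send_rows([
  [-4,0,0,0],
  [-10,0,0,0],
  [-20,0,0,0],
  [-30,0,0,0],
  [-30,0,0,0],
  [-10,-35,-10,0],
  [0,-35,-10,0],
  [0,-35,-10,0],
  [0,0,0,0],
  [0,0,0,0],
])

```text
t: 12.57
ee_pos: [548.1, 125.9, 231.3]
orientation: [-0.202, 1.556, 0.156]
ft_force: [-1.2, 0.8, -0.1]
width: 0.6
```

Run:
```python
from h import *
where(); pan('14')
for n in ('scene','side'):
    d=dict(np.load(f'pics/{n}14.npz'));W=cloud(d);M=masks(d);g=W[M['green']];g=g[(g[:,2]>105)&(g[:,0]>400)];print(n,'button z',np.median(g[:,2]) if len(g) else None,len(g))
a=cv2.imread('pics/scene14.png');b=cv2.imread('pics/side14.png')
cv2.imwrite('pics/m14.png',cv2.resize(np.hstack([a[140:320,190:430],b[150:330,60:340]]),None,fx=1.5,fy=1.5,interpolation=2))
```

```text
t 12.57 S [58.8 -4.6] z 231.3 F(S) [ 1.1  1.  -0.1] w 0.6 q [ 0.22  0.32  1.77 -0.03  1.05  0.01]
tool axes in S (cols x,y,z)
 [[-0.03   0.999 -0.013]
 [-0.003 -0.013 -1.   ]
 [-1.    -0.03   0.004]] zyaw -90.76048194217408
scene pan centre S [44.6 -1.3] [109.7  93. ] yaw 0.06 n 314 xy range [-10.270288 -47.86077 ] [99.458374 45.158897]
side pan centre S [37.1  0.8] [92.8 95.1] yaw -0.07 n 434 xy range [-10.427012 -45.685566] [84.72081  47.204296]
scene button z 121.43395754125811 113
side button z 120.74625475713603 354
```

View pics/m14.png

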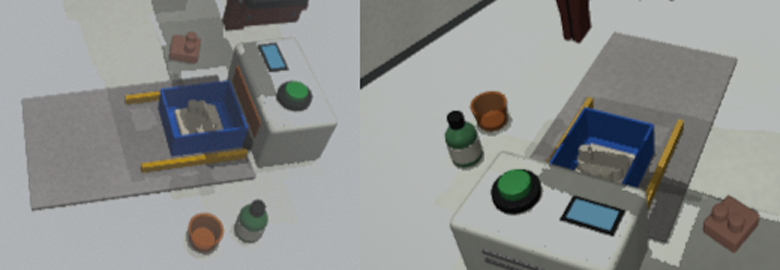

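The picture shows the pan square against the stop and clear of both rails. The button is back up, and the bottle, glass and die stand where they were. I'll hand the job in.

```bash
python3 -c "
from h import *
print(ctrl.close_job())"
```

```text
the job is handed in; nothing more can be done
None
```

The pan is home against the end stop, the start button has been pressed fully and released, and I handed the job in at about 12.7 s of the 54 s allowed.

I first pushed the pan's left side to centre it and take out its roughly 4.5° skew. Then I pushed its rear wall with both fingers down the lane until it met the stop. After backing off, I pressed the button with the fingers shut and drew the arm clear.

**Last checks:**
- **Pan:** its centre is at station x about 44.6 mm (home is 45) and y between −1.3 and +0.8 mm, with yaw about 0°. That leaves roughly 13 mm to each rail. The wrist force rose from 3 to 26 N when the pan met the stop.
- **Button:** it bottomed about 6 mm below its rest height, at 35 N. It is back at 121 mm, the height it had before the press.
- **Other items:** the bottle, the glass and the die look unmoved in the final pictures. I checked these by eye and did not measure their positions.

**Disagreements and slips:**
- The two cameras differ by about 2 mm in y, and I used their mean. In the final side view the curing unit hides the pan's front end, so that view's x for the pan (37 mm) is not valid. I relied on the scene view and the contact force instead.
- On the apron, before the rails, the fingertips sank to 22 mm, below the rail tops. I backed off and raised them before going on.
- The tool picked up a tilt of about 3°, which did no harm I could see.

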